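# Close up a plaster casting mould for pouring

## Robot

A 6-joint arm with a two-finger parallel gripper is mounted at the origin on the work surface. World frame = base frame: x ahead of the robot, y to its left, z up, the work surface at z = 0. Lengths are in m, angles in rad, forces in N, time in s.
With the tool pointing down it reaches from about 0.425 to 1.125 m from the base axis. Payload 14.9 kg.
Tool frame: the origin (TCP) lies midway between the tips of the shut fingers; the grasp point (between the pads) lies 19 mm behind it; z points along the fingers, y is the line along which they close (so a half turn about z gives the same grasp; the last joint's range is limited). The gripper opens to 91 mm and grips with 3 to 60 N. Pads are 32 mm wide; open, the fingers measure 118 mm over their backs; the gripper's body (76 mm by 178 mm) begins 60 mm behind the grasp point.
Start: joints at [1.068, 0.379, 1.734, -0, 1.028, -0.033], TCP at [0.317, 0.624, 0.186] pointing down, gripper open.
Joint ranges: [-2.77, 2.77], [-0.74, 2.19], [0, 2.66], [-1.06, 4.2], [0.31, 2.87], [-3.08, 3.08]. Speed limits (rad/s): [1.89, 1.89, 2.39, 3.14, 3.14, 3.14].

## Interface

Orientations are given as a rotation vector (axis times angle).
In Python, from plant import arm gives the robot as it stands. Calls block until the motion is done:
- arm.movep(position, orientation): joint-space move of the TCP to a pose.
- arm.move_l(position, attitude=None, velocity=0.15, f_stop=None): straight line of the TCP; attitude=None keeps the orientation; velocity is the mean speed in m/s. With f_stop (N) it stops when the force on the tool has changed by that much, and returns True; else False.
- arm.movej(angles): joint-space move.
- arm.move_gripper(opening): finger opening in m; the grip force is fixed at half the most; returns when the fingers have stopped.
- arm.hold(seconds).
- arm.ik(position, orientation): joint angles nearest the present ones, or None.
- arm.get_state(): the state.
- arm.capture(name): name is "scene" or "top" or "wrist"; returns a dict with "img" (480x640x3 uint8, blue, green, red), "fx", "fy", "cx", "cy" (pixels), "R" (3x3) and "t" (3): a world point X has camera coordinates R X + t. Camera axes: x right, y down, z forward; pixel columns grow to the right and rows downward; lengths in m; the calibration is good to about 2 mm. The wrist camera is an equidistant fisheye: a pixel r from the principal point sees the ray r / f radians off the axis. A picture is of the moment at which its call begins. There is no depth.
A pose or a line that the arm cannot do raises arm.Unreachable and nothing moves.
- arm.hand_in(): hands the job in; it is judged then, once.
The state is a dict: "clock": time; "joint_pos": joint angles; "qd": joint speeds; "effort": joint torques, N m; "eef_pos": TCP position; "orientation": TCP orientation; "contact_force": force on the tool from outside, world axes, zero at the start; "wrist_torque": the same for the moment, N m; "opening": finger opening in m; "gripper_force": force on a finger pad.
Only numpy, scipy, OpenCV 4.12 (cv2) and the standard library are available. Lean on these libraries where they do the work, as an engineer would, in place of code of your own. Each camera call takes 0.05 s, during which the arm holds its last target. There are 200 camera calls.

## Task

Close up the plaster casting mould ready for pouring: set its lower half (the one with the two brass pins) in the middle of the moulding board, square between the cleats, and stand the core that fits upright in the socket at the bottom of the cavity. Then lower the upper half over core and pins until it is fully down, and last put one iron weight on each end of it, clear of the pouring hole. Set each part down gently rather than dropping it, because plaster chips, and leave the thick core, the mixing cup and the brush where they are.

Things in the scene. Friction and masses are not known exactly. Their poses are not given: they have to be found in the camera images.
- board: Moulding board, fixed: grey-faced panel 190 x 120 x 18 mm, long along its x, a dark wooden cleat across each short end (14 mm wide, tops 33 mm above the bench, 158 mm clear between them). Origin: middle of its underside, at bench height, z up. The mould goes in the middle, on the panel 18 mm above the origin.
- lower_half: Lower mould half, loose plaster block 140 (x) x 60 (y) x 40 mm (z up), 0.25-0.5 kg. Round cavity in the top's middle, 42 mm wide, 18 deep; in its floor the core's socket, 23 wide, 14 deeper (floor 8 mm above the underside). Brass pins on top at x = +-50 mm, y = 0: 14 mm thick, tapering to 5, 16 high. Same both ways round. Origin: middle of the underside. Lies right way up on the bench.
- upper_half: Upper mould half, loose plaster block 140 (x) x 60 (y) x 30 mm (z up), 0.2-0.37 kg. Through holes: pouring hole, 34 mm wide, in the middle; pin holes, 16 wide, at x = +-50 mm, y = 0. Fully down its underside is 40 mm above the lower half's, and the core stands 18 mm out of its top. Same both ways round. Origin: middle of the underside. Lies right way up on the bench.
- core: The core that fits: plain aluminium rod standing upright, 20 mm in diameter, 80 mm tall, bevelled at the foot to 14 mm over the lowest 6 mm; about 0.07 kg. Origin: middle of its foot; z along it, up. It stands loosely in the socket, its foot on the socket's floor.
- thick_core: A core for another mould, which does not fit and stays where it is: aluminium rod standing upright, 34 mm in diameter, 80 mm tall. Origin: middle of its foot.
- weight_a: Iron weight, loose, standing upright: round body 38 mm in diameter and 34 mm tall, with a knob 22 mm in diameter on top, 52 mm tall in all; about 0.33 kg. Origin: middle of its underside, z up. Good places for the two weights are 48 mm either side of the middle along the upper half (one each side; they cover the pin holes).
- weight_b: The second iron weight, exactly like the first; either may go on either end.
- cup: White plastic mixing cup, loose, upright, 84 mm across the rim, 85 mm tall; stays where it is. Origin: middle of its underside.
- brush: Flat brush lying on the bench, 200 mm long; stays where it is. Origin near its middle, underside; x along it.
Things that resemble listed ones, but are neither listed nor needed, are in the scene too. Leave any red look-alike of the weight_a alone.

How it is judged:
By the outcome, as a careful person would: the job done as asked, in the order asked, and still so for the second after the job is handed in, with the robot touching nothing.
It also fails if it takes over 144 s, if anything falls off the work surface, if the arm or the gripper's body presses on something with over 40 N, if the wrist force passes 120 N, or if a joint passes its speed limit or range.

## Working session

There is one attempt and no reset: what is moved stays moved. The work goes in short steps, each a Python script; the robot and the scene stay as the last script left them, time stands still between calls to the robot, and variables do not carry over. Pictures are saved under pics/ and viewed, at most 14 in all, crops included, and the job is handed in when it is done.

```bash
ls; mkdir -p pics
python3 - <<'E'
from plant import arm
import cv2
for n in("scene","top","wrist"):
    c=arm.capture(n); cv2.imwrite(f"pics/{n}0.png",c["img"]); print(n,c["fx"],c["fy"],c["cx"],c["cy"],c["R"],c["t"])
s=arm.get_state();print(s)
E
```

```text
pics
scene 569.8023940318965 569.8023940318965 311.89729013844635 240.73306605741212 [[ 0.05594903  0.99841576  0.00597254]
 [ 0.77537886 -0.03968038 -0.63024843]
 [-0.62901297  0.03989277 -0.77637056]] [-0.00807005 -0.3998859   1.52146053]
top 444.10917751788685 444.10917751788685 313.1520706688434 243.29319605226252 [[-7.61439325e-03 -9.99970753e-01  7.16752301e-04]
 [-9.95951445e-01  7.51958082e-03 -8.95777580e-02]
 [ 8.95697484e-02 -1.39593077e-03 -9.95979574e-01]] [0.01624609 0.54805948 1.07410824]
wrist 371.64829954431775 371.64829954431775 316.45200052524893 241.66325766574226 [[ 4.52258665e-01  8.91886803e-01  1.75638719e-04]
 [ 8.65358743e-01 -4.38854452e-01  2.41993835e-01]
 [ 2.15908188e-01 -1.09291818e-01 -9.70277771e-01]] [-0.70031508 -0.02736345  0.38869528]
{'clock': 0.15, 'joint_pos': array([ 1.06767471e+00,  3.79295401e-01,  1.73462375e+00, -1.90820374e-05,
        1.02850510e+00, -3.33258928e-02]), 'qd': array([ 0.00057634, -0.00230242, -0.00145167,  0.00049744,  0.0001458 ,
       -0.00097262]), 'effort': array([-6.34506196e-04, -7.64110923e+01, -4.34661090e+01,  6.50344742e-02,
        4.09332162e-02, -5.64594166e-05]), 'eef_pos': array([0.31676689, 0.62387414, 0.18544517]), 'orientation': array([-7.31123016e-01, -3.05512295e+00,  1.26628296e-03]), 'contact_force': array([ 0.2763715 , -0.61043053,  0.19187377]), 'wrist_torque': array([ 0.01420984,  0.01483809, -0.00860229]), 'gripper_force': 0.0, 'opening': 0.09127981529751299}
```

View pics/top0.png

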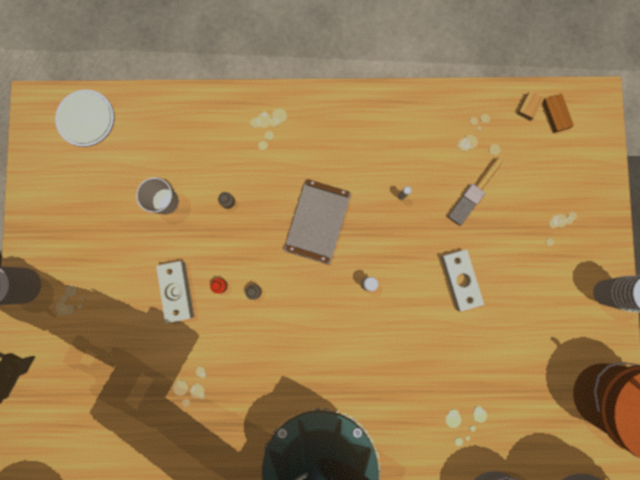

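View pics/scene0.png

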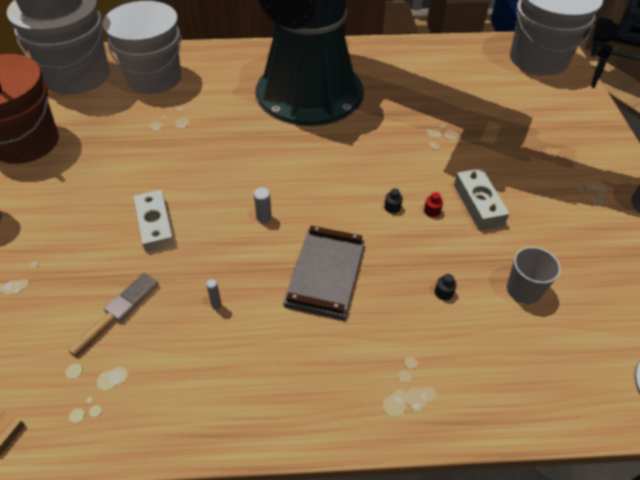

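The top view shows lower half (174,291), upper half (463,280), board (317,221), thin core (407,191), thick core (371,285), black weights (227,200) and (253,291), and the red look-alike at (219,286). The scene view shows the same things: lower half (482,200), upper half (153,220), thin core (214,294), thick core (263,205), weights (394,200) and (446,287).

```bash
cat > h.py <<'E'
import numpy as np, cv2
from scipy.spatial.transform import Rotation as Ro
from plant import arm
def ray(c,p,fish):
    x,y=(p[0]-c["cx"])/c["fx"],(p[1]-c["cy"])/c["fy"]
    if fish:
        r=np.hypot(x,y)+1e-12; d=np.array([np.sin(r)*x/r,np.sin(r)*y/r,np.cos(r)])
    else: d=np.array([x,y,1.])
    R=np.array(c["R"]); return -R.T@np.array(c["t"]), R.T@d/np.linalg.norm(d)
def onplane(c,p,z,fish=True):
    o,d=ray(c,p,fish); return o+d*(z-o[2])/d[2]
def tri(rays):
    A=sum(np.eye(3)-np.outer(d,d) for o,d in rays); b=sum((np.eye(3)-np.outer(d,d))@o for o,d in rays)
    X=np.linalg.solve(A,b); return X,[float(np.linalg.norm(np.cross(X-o,d))) for o,d in rays]
def proj(c,X,fish=True):
    v=np.array(c["R"])@X+np.array(c["t"]); 
    if fish:
        n=np.hypot(v[0],v[1])+1e-12; a=np.arctan2(n,v[2]); return np.array([c["cx"]+c["fx"]*a*v[0]/n,c["cy"]+c["fy"]*a*v[1]/n])
    return np.array([c["cx"]+c["fx"]*v[0]/v[2],c["cy"]+c["fy"]*v[1]/v[2]])
def down(closing):
    """tool down, closing line (tool y) at world angle; half-turn chosen nearest the present pose"""
    q=arm.get_state()["joint_pos"]; out=[]
    for a in(closing,closing+np.pi):
        y=np.array([np.cos(a),np.sin(a),0]); z=np.array([0,0,-1.]); out.append(Ro.from_matrix(np.c_[np.cross(y,z),y,z]).as_rotvec())
    return out
def att(pos,closing,home=0.0):
    best=None
    for o in down(closing):
        q=arm.ik(list(pos),list(o))
        if q is not None and(best is None or abs(q[5]-home)<best[0]): best=(abs(q[5]-home),o)
    return best[1]
def shot(name,tag=None):
    c=arm.capture(name)
    if tag: cv2.imwrite(f"pics/{tag}.png",c["img"])
    return c
E
python3 - <<'E'
from h import *
t=shot("top");s=shot("scene")
P={"lower":((174,291),(482,192)),"upper":((463,280),(152,215)),"board":((317,221),(326,270)),"coretop":((407,190),(212,283)),"thicktop":((371,284),(262,193)),"wa":((227,199),(446,279)),"wb":((253,290),(394,192))}
for k,(a,b) in P.items():
    X,e=tri([ray(t,a,0),ray(s,b,0)]); print(k,X.round(4),np.round(e,4))
R=np.array(shot("wrist")["R"]);w=shot("wrist")
print("wristcam pos",(-R.T@w["t"]),"axis",R[2]); st=arm.get_state();print(Ro.from_rotvec(st["orientation"]).as_matrix().round(3))
E
```

```text
lower [0.4339 0.3493 0.0438] [0.0014 0.0014]
upper [ 0.4548 -0.3531  0.0328] [0.0006 0.0006]
board [0.6047 0.002  0.0175] [0. 0.]
coretop [ 0.6685 -0.2112  0.0801] [0.0004 0.0004]
thicktop [ 0.447  -0.1212  0.0792] [0.0008 0.0008]
wa [0.6573 0.2242 0.0446] [0.0018 0.0018]
wb [0.4349 0.1572 0.055 ] [0.001 0.001]
wristcam pos [0.25656845 0.65523591 0.38414882] axis [ 0.2161289  -0.10888766 -0.97027407]
[[-0.892  0.453 -0.   ]
 [ 0.453  0.892 -0.   ]
 [-0.    -0.    -1.   ]]
```

View pics/wrist0.png

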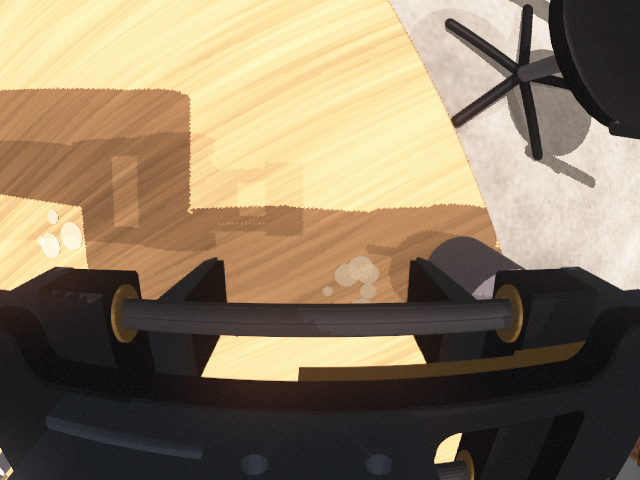

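The wrist view shows only bench and gripper: the fingers sit at rows 260–380 and the clear area is above row 250. I'll look at the lower half from two wrist positions.

Run:
```python
from h import *
import pickle
o=att((0.50,0.345,0.16),np.pi/2)
arm.move_gripper(0.085)
arm.movep([0.50,0.345,0.16],o); a=shot("wrist","low1")
arm.move_l([0.52,0.385,0.13],velocity=0.2); b=shot("wrist","low2")
pickle.dump((a,b),open("low.pkl","wb"));s=arm.get_state();print(s["clock"],s["joint_pos"])
cv2.imwrite("pics/low12.png",np.hstack([a["img"][:330,120:520],b["img"][:330,120:520]]))
```

```text
2.4667 [ 6.01940029e-01  3.66099219e-01  1.87070979e+00 -6.42370003e-05
  9.05434915e-01 -9.69571690e-01]
```

View pics/low12.png

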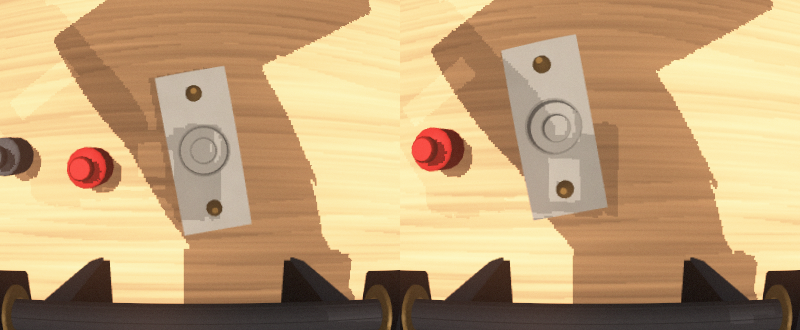

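Both views show the grey-white lower half, with its centre at image (322,150) and (675,130) less the crop offset, its pins bright brown, and the red weight to its left. I'll segment by saturation.

```bash
cat >> h.py <<'E'
def quad(c,guess,smax=70,vmin=80,fish=True):
    """corners of the pale block whose mask lies around the projected guess point"""
    hsv=cv2.cvtColor(c["img"],cv2.COLOR_BGR2HSV); m=((hsv[...,1]<smax)&(hsv[...,2]>vmin)).astype(np.uint8)
    m[300 if fish else 480:]=0
    m=cv2.morphologyEx(m,cv2.MORPH_OPEN,np.ones((5,5)))
    g=proj(c,np.array(guess),fish)
    cs=[k for k in cv2.findContours(m,cv2.RETR_EXTERNAL,cv2.CHAIN_APPROX_NONE)[0] if cv2.contourArea(k)>300]
    k=max(cs,key=lambda k:cv2.pointPolygonTest(k,(float(g[0]),float(g[1])),True))
    k=cv2.convexHull(k)
    for e in np.arange(2,25,.5):
        q=cv2.approxPolyDP(k,e,True)
        if len(q)<=4: break
    q=q[:,0].astype(float); pts=k[:,0]; full=np.concatenate([np.linspace(pts[i-1],pts[i],20,endpoint=False) for i in range(len(pts))]).astype(float)
    # refine: line fit of each side, then intersect neighbours
    L=[]
    for i in range(4):
        A,B=q[i],q[(i+1)%4]; d=(B-A)/np.linalg.norm(B-A); r=full-A; s=r@d; n=np.abs(r@[-d[1],d[0]])
        P=full[(n<2.5)&(s>.12*np.linalg.norm(B-A))&(s<.88*np.linalg.norm(B-A))]
        vx,vy,x,y=cv2.fitLine(P.astype(np.float32),cv2.DIST_HUBER,0,.01,.01).ravel(); L.append(np.cross([x,y,1],[x+vx,y+vy,1]))
    out=[]
    for i in range(4):
        p=np.cross(L[i-1],L[i]); out.append(p[:2]/p[2])
    return np.array(out)
def match(qa,qb,shift):
    return np.array([qb[np.argmin(np.linalg.norm(qb-p-shift,axis=1))] for p in qa])
def block(a,b,guess):
    """triangulated top corners of a block -> centre, yaw (mod pi) and sizes"""
    qa,qb=quad(a,guess),quad(b,guess); qb=match(qa,qb,qb.mean(0)-qa.mean(0))
    X=[tri([ray(a,p,1),ray(b,q,1)]) for p,q in zip(qa,qb)]; E=max(max(x[1]) for x in X); X=np.array([x[0] for x in X]); z=np.median(X[:,2])
    return X,z,E,qa,qb
def flat(c,q,z):
    X=np.array([onplane(c,p,z) for p in q])
    e=[X[(i+1)%4]-X[i] for i in range(4)]; l=[np.linalg.norm(v) for v in e]; i=0 if l[0]+l[2]>l[1]+l[3] else 1
    v=e[i]-e[i+2]; return X.mean(0),np.mod(np.arctan2(v[1],v[0]),np.pi),sorted(np.round(l,4))
E
python3 - <<'E'
from h import *
import pickle
a,b=pickle.load(open("low.pkl","rb"))
X,z,E,qa,qb=block(a,b,(0.434,0.349,0.04)); print(X.round(4),z,E,qa.round(1).tolist())
for zz in(z,0.04):
  for c,q in((a,qa),(b,qb)): print(zz,*flat(c,q,zz))
E
```

```text
[[0.358  0.3698 0.0425]
 [0.4945 0.3946 0.0438]
 [0.5052 0.3355 0.0425]
 [0.3687 0.3106 0.0424]] 0.042532939518402535 0.0002788052074136288 [[344.3, 65.2], [371.9, 223.1], [304.0, 234.7], [274.1, 77.2]]
0.042532939518402535 [0.4315347  0.35275469 0.04253294] 0.1805057581771538 [np.float64(0.0601), np.float64(0.0602), np.float64(0.1388), np.float64(0.1389)]
0.042532939518402535 [0.43181941 0.35258953 0.04253294] 0.18031580253192236 [np.float64(0.0601), np.float64(0.0603), np.float64(0.1387), np.float64(0.139)]
0.04 [0.43152948 0.35280931 0.04      ] 0.18050575817715386 [np.float64(0.0605), np.float64(0.0606), np.float64(0.14), np.float64(0.14)]
0.04 [0.43164135 0.35229414 0.04      ] 0.1803158025319223 [np.float64(0.0606), np.float64(0.0609), np.float64(0.14), np.float64(0.1402)]
```

```bash
cat >> h.py <<'E'
def look(obj,closing,z,dx=0.,dy=0.,off=0.068):
    """wrist camera over obj (optionally shifted), tool down; returns capture"""
    o0=down(closing); best=None
    for o in o0:
        x=Ro.from_rotvec(o).as_matrix()[:,0]; p=np.array([obj[0]-off*x[0]+dx,obj[1]-off*x[1]+dy,z]); q=arm.ik(list(p),list(o))
        if q is not None and(best is None or abs(q[5])<best[0]): best=(abs(q[5]),p,o)
    arm.movep(list(best[1]),list(best[2])); arm.hold(0.15); return shot("wrist")
E
python3 - <<'E'
from h import *
import pickle
D={}
V=[("wb",(0.435,0.157),1.57,.13),("wa",(0.657,0.224),1.57,.13),("board",(0.605,0.002),1.32,.17),("core",(0.668,-0.211),1.57,.14),("upper",(0.455,-0.353),1.4,.15)]
for n,p,c,z in V:
    D[n]=(look(p,c,z),look(p,c,z,0.02,0.04)); print(n,arm.get_state()["clock"])
pickle.dump(D,open("sur.pkl","wb"))
im=[cv2.resize(D[n][0]["img"][:310,100:540],None,fx=.6,fy=.6) for n,*_ in V]; im.append(cv2.resize(D["core"][1]["img"][:310,100:540],None,fx=.6,fy=.6))
cv2.imwrite("pics/sur.png",np.vstack([np.hstack(im[:3]),np.hstack(im[3:])]))
E
```

```text
wb 4.075
wa 5.6083
board 7.4333
core 10.2833
upper 12.0917
```

View pics/sur.png

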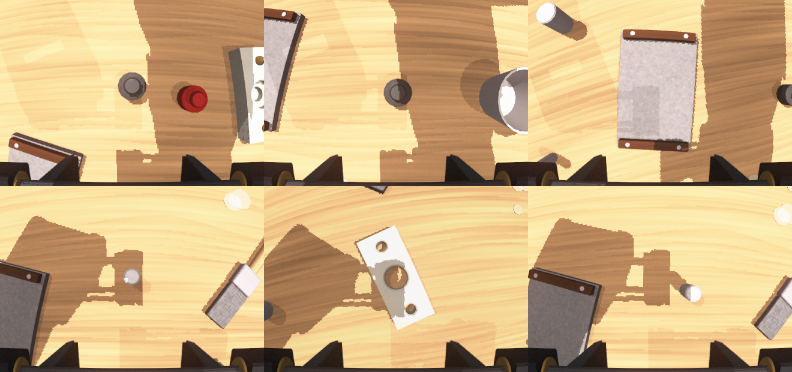

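All are visible: the board is square in its own view, the weights and core are isolated, and the upper half is clear. I'll compute poses.

```bash
cat >> h.py <<'E'
def blob(c,guess,lo,hi,rad=40):
    g=proj(c,np.array(guess)); hsv=cv2.cvtColor(c["img"],cv2.COLOR_BGR2HSV); m=cv2.inRange(hsv,np.array(lo),np.array(hi))
    w=np.zeros_like(m); cv2.circle(w,(int(g[0]),int(g[1])),rad,255,-1); m=cv2.morphologyEx(m&w,cv2.MORPH_OPEN,np.ones((3,3)))
    k=max(cv2.findContours(m,cv2.RETR_EXTERNAL,cv2.CHAIN_APPROX_NONE)[0],key=cv2.contourArea)
    (x,y),r=cv2.minEnclosingCircle(k); return np.array([x,y]),r,cv2.contourArea(k)
E
python3 - <<'E'
from h import *
import pickle
D=pickle.load(open("sur.pkl","rb"))
for n,g,sm,vm,zt in(("upper",(0.455,-0.353,.03),60,90,.03),("board",(0.605,0.002,.018),70,70,.018)):
    a,b=D[n]; 
    try:
        X,z,E,qa,qb=block(a,b,g); print(n,X.round(4).tolist(),z,E)
        for zz in(z,zt):
            for c,q in((a,qa),(b,qb)): print(zz,*flat(c,q,zz))
    except Exception as e: print(n,e)
for n,g in(("wa",(.657,.224,.04)),("wb",(.435,.157,.04))):
    B=[blob(c,g,(0,0,30),(180,75,255)) for c in D[n]]; print(n,[(x[0].round(1).tolist(),round(x[1],1),x[2]) for x in B],*tri([ray(c,x[0],1) for c,x in zip(D[n],B)]))
    print([onplane(c,x[0],.034).round(4).tolist() for c,x in zip(D[n],B)])
g=(.6685,-.2112,.08)
for c in D["core"]:
    p=proj(c,np.array(g)).astype(int); print(p)
crop=[cv2.resize(c["img"][p[1]-35:p[1]+35,p[0]-35:p[0]+35],None,fx=4,fy=4,interpolation=0) for c in D["core"] for p in[proj(c,np.array(g)).astype(int)]]
a=D["board"][0]["img"][20:280,220:420]
cv2.imwrite("pics/core.png",np.hstack([cv2.resize(a,(215,280)),*crop]))
E
```

```text
upper [[0.5309, -0.3686, 0.0301], [0.3944, -0.4021, 0.0316], [0.3788, -0.3436, 0.0318], [0.5149, -0.3066, 0.0294]] 0.03083944431471667 0.0004364723121801929
0.03083944431471667 [ 0.45441988 -0.35524553  0.03083944] 0.2521860141392538 [np.float64(0.0604), np.float64(0.0639), np.float64(0.1409), np.float64(0.141)]
0.03083944431471667 [ 0.45464667 -0.35532472  0.03083944] 0.25516967141450575 [np.float64(0.061), np.float64(0.0638), np.float64(0.1404), np.float64(0.1413)]
0.03 [ 0.45441541 -0.35525355  0.03      ] 0.2521860141392538 [np.float64(0.0606), np.float64(0.0641), np.float64(0.1412), np.float64(0.1414)]
0.03 [ 0.45459207 -0.35543669  0.03      ] 0.2551696714145062 [np.float64(0.0611), np.float64(0.064), np.float64(0.1407), np.float64(0.1416)]
board [[0.508, -0.0332, 0.0143], [0.5458, 0.0815, 0.028], [0.6987, 0.034, 0.0224], [0.6606, -0.0773, 0.0315]] 0.025206990687068727 0.0015014119438194308
0.025206990687068727 [0.60412357 0.00109891 0.02520699] 2.838742634690991 [np.float64(0.1184), np.float64(0.1188), np.float64(0.1579), np.float64(0.1587)]
0.025206990687068727 [0.60388389 0.00150725 0.02520699] 2.832517262135074 [np.float64(0.118), np.float64(0.1191), np.float64(0.1563), np.float64(0.1626)]
0.018 [0.60409149 0.00105229 0.018     ] 2.838742634690991 [np.float64(0.1209), np.float64(0.1213), np.float64(0.1612), np.float64(0.1621)]
0.018 [0.6034383  0.00065322 0.018     ] 2.832517262135074 [np.float64(0.1205), np.float64(0.1216), np.float64(0.1596), np.float64(0.166)]
wa [([321.5, 154.3], 22.6, 926.0), ([273.0, 129.5], 23.3, 1580.5)] [0.65905045 0.22876257 0.02359157] [0.00017700160658481616, 0.00017700160658493173]
[[0.6591, 0.2285, 0.034], [0.6595, 0.23, 0.034]]
wb [([319.6, 143.4], 23.0, 1543.5), ([271.4, 120.4], 23.1, 1562.0)] [0.42978825 0.1612512  0.02764359] [6.296905748083849e-05, 6.296905748087282e-05]
[[0.43, 0.1612, 0.034], [0.4303, 0.162, 0.034]]
[317 150]
[374 179]
```

View pics/core.png

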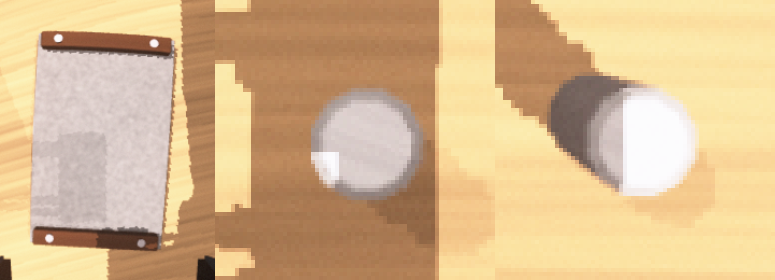

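The board crop shows the panel between its cleats with four bolt heads. The core's top circle is at about (320,151) in view 1 and (376,179.5) in view 2.

```bash
cat >> h.py <<'E'
def st(): s=arm.get_state(); return round(s["clock"],1),s["eef_pos"].round(4).tolist(),s["contact_force"].round(1).tolist(),round(s["opening"],4),round(s["gripper_force"],1)
def over(p,cl,z,home=0.): o=att((p[0],p[1],z),cl,home); arm.movep([p[0],p[1],z],list(o)); return o
def pick(p,cl,zg,zup,op=None,home=0.):
    over(p,cl,zup,home)
    if op: arm.move_gripper(op)
    arm.move_l([p[0],p[1],zg+.02],velocity=.25); arm.move_l([p[0],p[1],zg],velocity=.06)
    arm.move_gripper(0.); arm.hold(.2); print("grip",st())
    arm.move_l([p[0],p[1],zg+.03],velocity=.08); arm.move_l([p[0],p[1],zup],velocity=.25); print("lifted",st())
def place(p,cl,zr,zup,op,fs=4.,over_=.012,home=0.,vel=.02,free=.006):
    """zr: expected TCP height at contact"""
    over(p,cl,zup,home); arm.hold(.2); print("above",st())
    arm.move_l([p[0],p[1],zr+free],velocity=.12); arm.hold(.15)
    hit=arm.move_l([p[0],p[1],zr-over_],velocity=vel,f_stop=fs); print("hit",hit,st())
    return hit
def release(op,zup):
    arm.move_gripper(op); arm.hold(.2); e=arm.get_state()["eef_pos"]; arm.move_l([e[0],e[1],e[2]+.03],velocity=.06); arm.move_l([e[0],e[1],zup],velocity=.25); print("released",st())
E
python3 - <<'E'
from h import *
import pickle
D=pickle.load(open("sur.pkl","rb")); a=D["board"][0]
B=np.array([onplane(a,p,.033)for p in((274,55.3),(363.3,60),(265.6,242.3),(352.1,246))]); v=B[0]+B[1]-B[2]-B[3]
print("bolts",B.mean(0),np.arctan2(v[1],v[0])-np.pi*np.sign(np.arctan2(v[1],v[0])))
print("core",tri([ray(D["core"][0],(320,151.25),1),ray(D["core"][1],(376.25,179.5),1)]))
pick((.4316,.3525),.180+np.pi/2,.012,.16,.085)
E
```

```text
bolts [0.6048041  0.00130296 0.033     ] -0.3013764994687582
core (array([ 0.66808262, -0.21267091,  0.07947333]), [0.000136107983050797, 0.00013610798305068854])
grip (17.3, [0.4316, 0.3525, 0.012], [0.2, 1.3, -0.4], 0.0007, 0.0)
lifted (18.4, [0.4313, 0.3523, 0.1595], [0.0, 0.2, 0.6], 0.0002, 0.0)
```

The gripper closed on nothing; I'll look.

Run:
```python
from h import *
t=shot("top"); s=shot("scene")
cv2.imwrite("pics/miss.png",np.hstack([t["img"][150:400,60:440],s["img"][100:350,260:640]]))
e=arm.get_state(); print(e["joint_pos"],Ro.from_rotvec(e["orientation"]).as_matrix().round(3))
```

```text
[ 6.43043943e-01  1.92258846e-01  2.03969420e+00 -6.90544509e-06
  9.12012460e-01 -1.10779202e+00] [[-0.984 -0.179 -0.002]
 [-0.179  0.984 -0.001]
 [ 0.002 -0.001 -1.   ]]
```

View pics/miss.png

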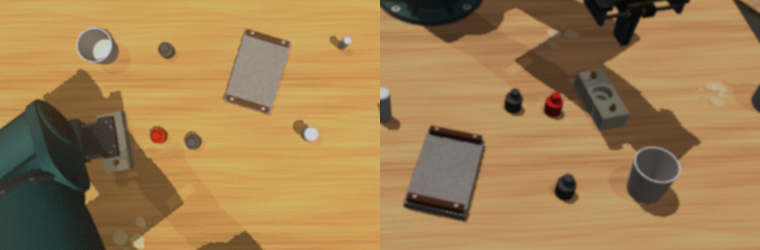

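Run:
```python
from h import *
t=shot("top"); s=shot("scene"); X=arm.get_state()["eef_pos"]
for P in(X,X*[1,1,0]+[0,0,.04]): print(proj(t,P,0),proj(s,P,0))
w=shot("wrist"); print(proj(w,X),proj(w,np.array([.4316,.3525,.04])), -np.array(w["R"]).T@w["t"],X)
cv2.imwrite("pics/miss2.png",np.hstack([cv2.resize(s["img"][60:260,400:600],(450,450)),cv2.resize(w["img"],(340,255)) if 0 else cv2.resize(w["img"][100:480],(350,208)).repeat(1,0) if 0 else cv2.copyMakeBorder(cv2.resize(w["img"],(350,262)),0,188,0,0,0)]))
```

```text
[155.43060445 293.24518218] [495.82701137 151.02991665]
[172.76593031 292.14283876] [481.77091962 192.25191824]
[315.53809342 272.56882437] [316.28444793 229.77309488] [0.36470463 0.34041456 0.35723137] [0.43091229 0.35198927 0.15858183]
```

View pics/miss2.png

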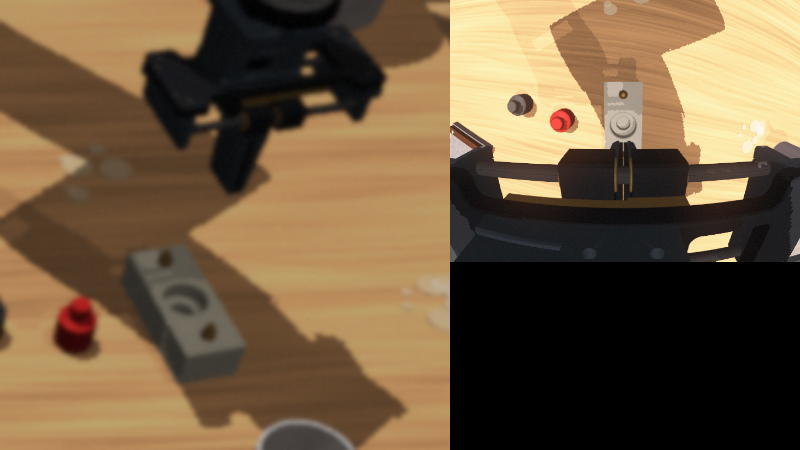

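The fingers did shut above an unmoved block, and the TCP position agrees with the picture. I'll repeat it step by step, reading the gripper at each stage.

Run:
```python
from h import *
arm.move_gripper(.085); print(st())
arm.move_l([.4316,.3525,.03],velocity=.2); print(st())
arm.move_l([.4316,.3525,.012],velocity=.05); print(st())
w=shot("wrist");s=shot("scene")
for g in(.07,.062): arm.move_gripper(g); print(st())
w2=shot("wrist")
cv2.imwrite("pics/dn.png",np.hstack([cv2.resize(s["img"][60:260,400:600],(300,300)),w["img"][60:360,195:445],w2["img"][60:360,195:445]]))
```

```text
(20.0, [0.4316, 0.3525, 0.16], [-0.8, 1.4, 0.3], 0.0851, 0.0)
(20.8, [0.4321, 0.3529, 0.0308], [0.3, 0.6, -1.0], 0.0851, 0.0)
(21.3, [0.4315, 0.3524, 0.0118], [0.9, -0.7, -1.0], 0.0849, 0.0)
(21.8, [0.4316, 0.3525, 0.0121], [0.2, 0.4, 0.1], 0.07, 0.0)
(22.2, [0.4316, 0.3525, 0.012], [-0.3, 0.4, 0.1], 0.0621, 0.0)
```

View pics/dn.png

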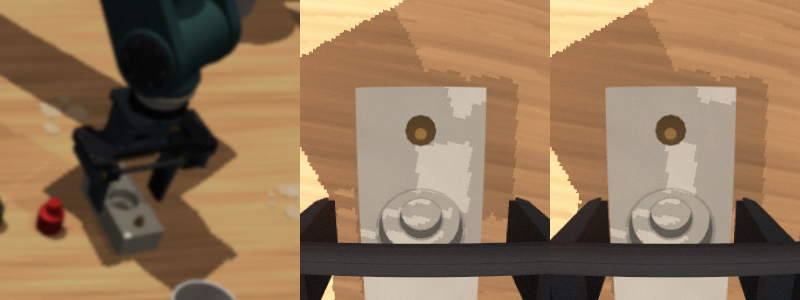

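The fingers straddle the block squarely, centred on it, with the block edges at columns 355–486 in the second panel. I'll close in small steps.

Run:
```python
from h import *
for g in(.059,.056,.05): arm.move_gripper(g); print(st())
arm.hold(.3); print(st())
```

```text
(22.5, [0.4316, 0.3525, 0.0121], [-1.9, -0.9, 5.0], 0.0587, 2.2)
(22.8, [0.4318, 0.3527, 0.0123], [-0.2, -0.7, 3.8], 0.0559, 2.6)
(23.1, [0.4319, 0.3527, 0.0123], [0.0, -2.0, 6.0], 0.05, 2.6)
(23.4, [0.4319, 0.3527, 0.0123], [-0.1, -1.8, 5.4], 0.05, 2.6)
```

Run:
```python
from h import *
w=shot("wrist");s=shot("scene")
cv2.imwrite("pics/dn2.png",np.hstack([cv2.resize(s["img"][110:230,430:550],(400,400)),cv2.resize(w["img"][60:360,145:495],(400,400))]))
```

```text
(no output)
```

View pics/dn2.png

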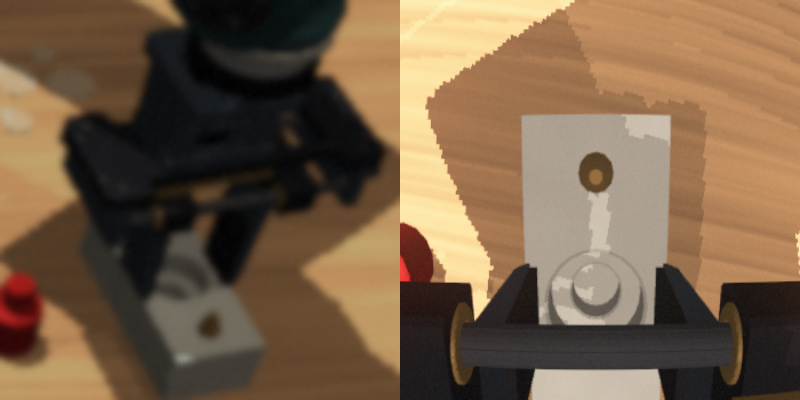

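The fingers stand on top of the block's face instead of beside it, so the true fingertip height differs from what the stated TCP says. I'll check by touching the bench with shut fingers.

Run:
```python
from h import *
e=arm.get_state()["eef_pos"]
arm.move_l([e[0],e[1],.12],velocity=.15); arm.move_gripper(0.)
p=[.50,.47]; arm.move_l([*p,.10],velocity=.25); arm.move_l([*p,.03],velocity=.15); arm.hold(.2)
print(arm.move_l([*p,-.03],velocity=.02,f_stop=4),st())
w=shot("wrist","touch")
arm.move_l([*p,.05],velocity=.15); X=arm.get_state()["eef_pos"]
R=Ro.from_rotvec(arm.get_state()["orientation"]).as_matrix()
for d in(0,.01,.02,.03): print(d,proj(w,np.array([*p,d])+R[:,0]*.016))
cv2.imwrite("pics/touch.png",cv2.resize(w["img"][180:400,215:415],(660,600)) )
```

```text
True (29.3, [0.5001, 0.47, -0.0277], [-0.2, -1.1, 7.2], 0.0008, 3.3)
0 [315.42027565 259.60652562]
0.01 [315.38459343 265.97014453]
0.02 [315.34486407 273.09406963]
0.03 [315.30039518 281.11690399]
```

View pics/touch.png

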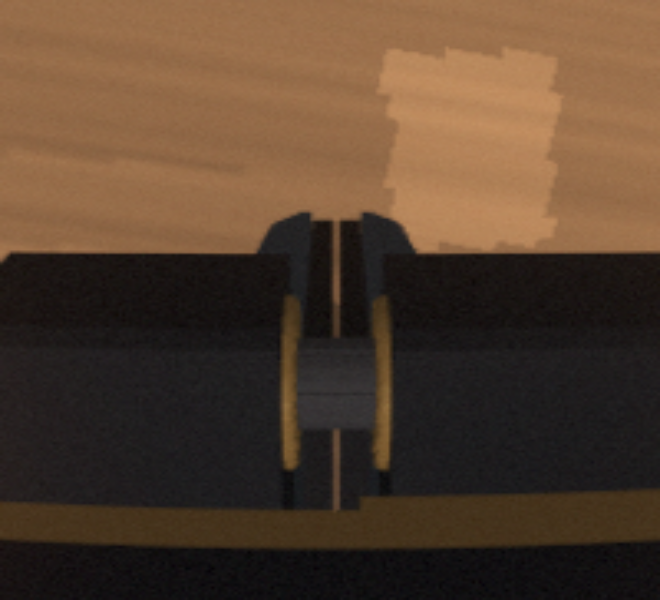

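The shut tips touch the bench at reported z = −0.0277, so the real tips are 27.7 mm above the stated TCP, while xy agrees in the picture. I'll correct for that and pick up and place the lower half.

```bash
sed -i 's/^def over(p,cl,z,home=0.):.*/DZ=-.0275\ndef over(p,cl,z,home=0.): z=z+DZ; o=att((p[0],p[1],z),cl,home); arm.movep([p[0],p[1],z],list(o)); return o/' h.py
python3 - <<'E'
s=open("h.py").read()
i=s.index("def pick"); s=s[:i]+'''def ml(p,z,v,f=None): return arm.move_l([p[0],p[1],z+DZ],velocity=v,f_stop=f)
def pick(p,cl,zg,zup,op,home=0.):
    """heights are of the real fingertips"""
    over(p,cl,zup,home); arm.move_gripper(op); ml(p,zg+.02,.25)
    if ml(p,zg,.06,6.): print("BUMP",st()); return False
    arm.move_gripper(0.); arm.hold(.2); print("grip",st())
    ml(p,zg+.02,.08); ml(p,zup,.25); print("lifted",st()); return arm.get_state()["gripper_force"]>3
def place(p,cl,zr,zup,fs=4.,more=.01,free=.005,home=0.,vel=.015):
    """zr: expected fingertip height at contact"""
    over(p,cl,zup,home); ml(p,zr+free+.02,.2); ml(p,zr+free,.06); arm.hold(.2); print("near",st())
    hit=ml(p,zr-more,vel,fs); e=st(); print("hit",hit,"dz",round(e[1][2]-DZ-zr,4),e); return hit
def release(op,zup):
    e=arm.get_state()["eef_pos"]; arm.move_gripper(op); arm.hold(.15); ml(e,e[2]-DZ+.02,.08); ml(e,zup,.25); print("free",st())
'''
open("h.py","w").write(s)
E
python3 - <<'E'
from h import *
arm.move_l([.50,.47,.12],velocity=.25)
if pick((.4316,.3525),.180+np.pi/2,.010,.15,.085):
    place((.6045,.0012),-.303+np.pi/2,.028,.13)
E
```

```text
grip (34.2, [0.4317, 0.3526, -0.0173], [-0.8, 0.0, 6.3], 0.0597, 30.0)
lifted (35.3, [0.431, 0.352, 0.1214], [-0.8, 0.3, -4.6], 0.0599, 30.0)
near (37.9, [0.6047, 0.0012, 0.0058], [-0.2, 0.8, -4.2], 0.0602, 30.0)
hit True dz 0.0 (38.5, [0.6046, 0.0012, 0.0005], [-0.5, -0.6, 4.9], 0.0599, 30.0)
```

Run:
```python
from h import *
import pickle
release(.08,.15)
a=look((.604,.001),1.268,.15); b=look((.604,.001),1.268,.15,.015,.03)
pickle.dump((a,b),open("low2.pkl","wb"))
X,z,E,qa,qb=block(a,b,(.604,.001,.058)); print(z,E)
for c,q in((a,qa),(b,qb)): print(*flat(c,q,.058),q.round(0).tolist())
cv2.imwrite("pics/placed.png",cv2.resize(a["img"][:310,180:460],(560,620))[:600])
print(arm.get_state()["clock"])
```

```text
free (40.1, [0.6045, 0.0012, 0.1226], [-0.5, 0.0, 0.1], 0.0796, 0.0)
0.021604497226399094 0.002142050984456812
[0.60343218 0.00124064 0.058     ] 2.8398176448695374 [np.float64(0.1053), np.float64(0.1067), np.float64(0.1411), np.float64(0.143)] [[248.0, 64.0], [384.0, 65.0], [382.0, 241.0], [250.0, 242.0]]
[0.60561071 0.00448283 0.058     ] 2.8394152750611097 [np.float64(0.1051), np.float64(0.1065), np.float64(0.142), np.float64(0.1467)] [[213.0, 60.0], [346.0, 55.0], [346.0, 238.0], [216.0, 234.0]]
41.125
```

View pics/placed.png

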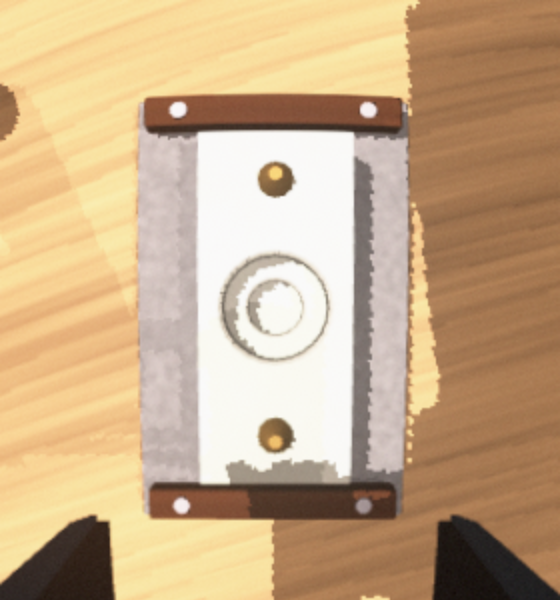

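The lower half sits square in the board: panel gaps equal left and right, both ends just inside the cleats, pin tops at crop (275,173) and (275,434). I'll measure its centre from the pins and socket, then fetch the core.

Run:
```python
from h import *
import pickle
a,b=pickle.load(open("low2.pkl","rb"))
P=[onplane(a,(180+x/2,y/2),.074)for x,y in((275,173),(275,434))]; C=onplane(a,(180+275/2,306/2),.058); v=P[0]-P[1]
print("pins",(P[0]+P[1])/2,np.linalg.norm(v),np.arctan2(-v[1],-v[0]),"cavity",C)
if pick((.6681,-.2127),1.268,.045,.15,.06):
    place((.6045,.0012),1.268,.071,.20,fs=3.,more=.006,free=.04)
```

```text
pins [0.60346115 0.00241514 0.074     ] 0.09687316399068144 -0.30192367960997074 cavity [0.60440179 0.00216953 0.058     ]
grip (45.9, [0.6681, -0.2127, 0.0175], [0.0, 0.1, 0.8], 0.0192, 30.0)
lifted (46.8, [0.6682, -0.2127, 0.123], [-0.9, -0.1, -1.4], 0.0192, 30.0)
near (50.4, [0.6047, 0.0012, 0.0838], [-0.2, 0.8, -0.4], 0.0193, 30.0)
hit True dz 0.0 (52.7, [0.6046, 0.0012, 0.0435], [-1.1, 0.8, 6.7], 0.0193, 30.0)
```

The core bottomed exactly at the socket floor height (dz 0). I'll release it and fetch the upper half.

Run:
```python
from h import *
release(.045,.17)
if pick((.4545,-.3553),.253+np.pi/2,.004,.17,.085):
    place((.6045,.0012),1.268,.062,.17,fs=5.,more=.006,free=.052,vel=.03)
```

```text
free (54.3, [0.6048, 0.0012, 0.143], [0.4, 0.3, -0.6], 0.0452, 0.0)
grip (58.7, [0.4546, -0.3554, -0.0233], [-1.1, 0.9, 4.7], 0.0599, 29.9)
lifted (59.8, [0.4538, -0.3547, 0.1411], [-0.3, 0.5, -3.4], 0.0594, 29.9)
near (62.5, [0.6047, 0.0012, 0.0868], [-0.0, -0.0, -3.1], 0.0601, 29.9)
hit True dz 0.0 (64.0, [0.6045, 0.0012, 0.0345], [0.9, 0.1, 3.3], 0.0601, 30.0)
```

It is fully down (dz 0.0). I'll release and check.

Run:
```python
from h import *
import pickle
release(.08,.17)
a=look((.604,.001),1.268,.17); b=look((.604,.001),1.268,.17,.015,.03)
pickle.dump((a,b),open("up2.pkl","wb")); s=shot("scene")
cv2.imwrite("pics/up2.png",np.hstack([cv2.resize(a["img"][30:290,200:430],(478,540)),cv2.resize(s["img"][210:330,270:380],(310,338)).copy() if 0 else cv2.copyMakeBorder(cv2.resize(s["img"][210:330,270:380],(310,338)),0,202,0,0,0)]))
print(arm.get_state()["clock"])
```

```text
free (65.6, [0.6045, 0.0012, 0.1429], [0.0, 0.3, -0.3], 0.0802, 0.0)
66.6833
```

View pics/up2.png

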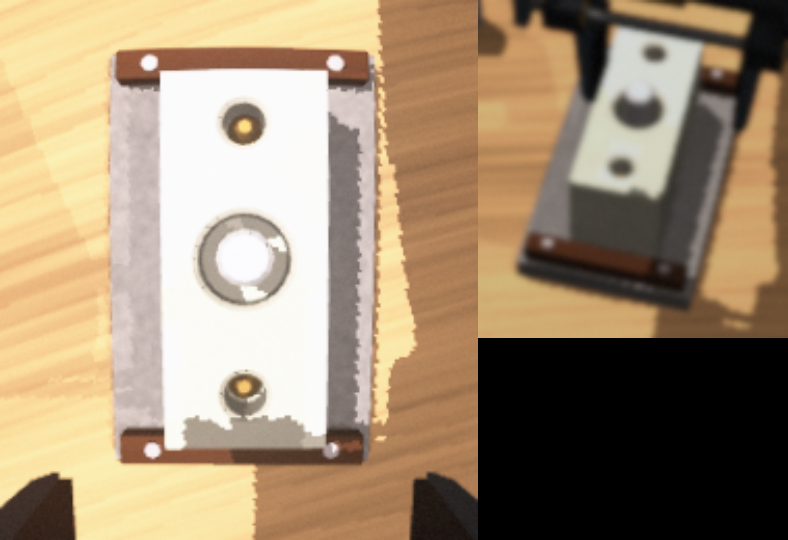

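The mould is closed, the core stands upright in the middle of the pouring hole at (244,258), and both pins show in their holes. Now the weights.

Run:
```python
from h import *
c=np.array([.6045,.0012]); u=.048*np.array([np.cos(-.303),np.sin(-.303)])
for src,dst in(((.430,.1613),c-u),((.659,.2287),c+u)):
    if not pick(src,1.268,.006,.17,.058): break
    if not place(dst,1.268,.094,.17,fs=4.,more=.006,free=.01): break
    release(.056,.19)
```

```text
grip (70.2, [0.4301, 0.1613, -0.0214], [-1.9, -1.7, 6.4], 0.038, 30.0)
lifted (71.3, [0.4292, 0.161, 0.1413], [0.8, -0.2, -4.3], 0.0373, 30.0)
near (73.2, [0.5589, 0.0155, 0.0768], [0.6, 0.3, -3.4], 0.0374, 30.0)
hit True dz 0.0002 (73.9, [0.5586, 0.0155, 0.0667], [-1.1, 0.2, 5.5], 0.0376, 30.0)
free (75.4, [0.5588, 0.0155, 0.163], [0.1, -0.7, -0.7], 0.0559, 0.0)
grip (78.5, [0.6592, 0.2288, -0.0212], [-0.5, 0.8, 3.8], 0.0375, 30.0)
lifted (79.6, [0.658, 0.2284, 0.1408], [0.3, 0.2, -5.0], 0.0378, 30.0)
near (81.6, [0.6506, -0.0132, 0.0769], [-0.3, -1.0, -3.1], 0.0373, 30.0)
hit True dz 0.0002 (82.3, [0.6503, -0.0131, 0.0667], [-1.5, 0.4, 6.8], 0.0376, 30.0)
free (83.8, [0.6504, -0.0131, 0.1631], [0.3, -0.4, 0.3], 0.0561, 0.0)
```

Run:
```python
from h import *
a=look((.604,.001),1.268,.22); arm.move_l([.55,.25,.25],velocity=.3); s=shot("scene")
cv2.imwrite("pics/fin.png",np.hstack([cv2.resize(a["img"][30:290,200:430],(398,450)),cv2.resize(s["img"][170:350,150:310+0],(400,450)) if 0 else cv2.resize(s["img"][190:350,250:392],(400,450))]))
print(arm.get_state()["clock"])
```

```text
85.525
```

View pics/fin.png

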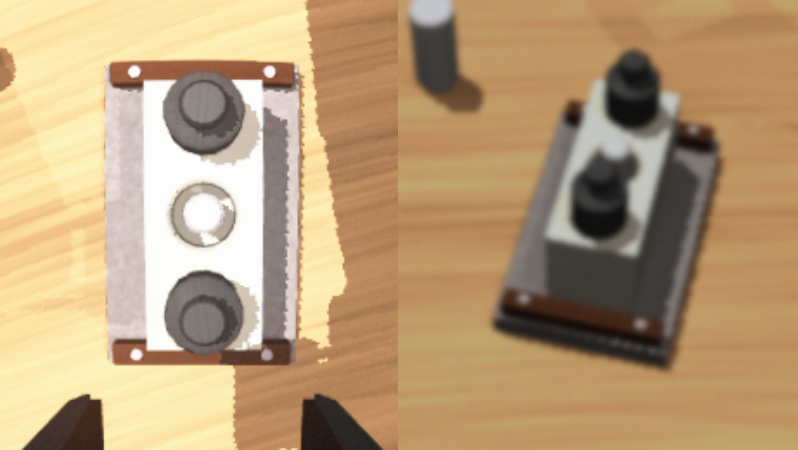

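Both weights stand on the ends, at (204,112) and (203,312). The pouring hole at (204,214) is clear and the core is upright. Handing in.

```bash
python3 -c "
from plant import arm
print(arm.hand_in())"
```

```text
the job is handed in; nothing more can be done
None
```

The mould is closed on the board with the core standing upright, the upper half fully down and one black weight on each end clear of the pouring hole, and the job was handed in at about 86 s; my first grasp failed because the real fingertips sit 27.7 mm above the stated TCP, so the shutting fingers dragged over the top of the lower half at about 5 N, with no damage visible.

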